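Move the row of samples from the carrier to the bench rack in reverse order

ROBOT

A 6-joint arm with a two-finger parallel gripper is mounted at the origin on a cart in front of the work surface, level with it; the furniture and walls round the work are solid. World frame = base frame: x ahead of the robot, y to its left, z up, the work surface at z = 0. Lengths are in m, angles in rad, forces in N, time in s.
With the tool pointing down it reaches from about 0.275 to 0.975 m from the base axis. Payload 8.4 kg.
Tool frame: the origin (TCP) lies midway between the tips of the shut fingers; the grasp point (between the pads) lies 19 mm behind it; z points along the fingers, y is the line along which they close (so a half turn about z gives the same grasp; the last joint's range is limited). The gripper opens to 92 mm and grips with 3 to 60 N. Pads are 20 mm wide; open, the fingers measure 128 mm over their backs; the gripper's body (75 mm by 189 mm) begins 69 mm behind the grasp point.
Start: joints at [1.106, 0.353, 1.633, -0, 1.155, -0.002], TCP at [0.279, 0.559, 0.215] pointing down, gripper open.
Joint ranges: [-2.63, 2.63], [-0.92, 2.1], [0.06, 2.66], [-1.3, 4.44], [0, 2.69], [-3.02, 3.02]. Speed limits (rad/s): [2.22, 2.22, 2.79, 3.14, 3.14, 3.14].

INTERFACE

Orientations are given as a rotation vector (axis times angle).
In Python, from bench import robot gives the robot as it stands.
- The arm moves only by the tool send_rows, never from a script. Its argument "increments" is a list of rows, each an object of numbers: "tx", "ty", "tz": the shift along the tool's x, y, z in m; "spin": the turn about the tool's z in rad; "gripper": the finger opening in m, from 0 to 0.0919. In form: [{"tx": .., "ty": .., "tz": .., "spin": .., "gripper": ..}, ...]. A call has 1 to 12 rows; each row shifts and turns the commanded pose from where the row before left it, along the tool's axes as they then stand; what a row does not reach is not made up. A row lasts 1/8 s, in which the tool goes at most 62.5 mm and 10.7 degrees, less where a joint would pass 70% of its speed; a pose out of reach is approached as far as the arm can. A call is refused whole if a number of a shift passes 0.0625 or a number of a turn 0.188, either way. A call with a gripper value outside its range is refused whole. The fingers move at their own pace and stop on an object; "newtons" is the grip in N (left out, the last holds). Time passes only in rows, so rows that do not move let the fingers close. It gives the time, the measured TCP pose, the force, the opening and the grip force at its end, in the units of the state.
- robot.get_obs(): the state, without advancing time (a new reading comes with each control period).
- robot.camera(name): name is "side" or "top" or "wrist"; returns (picture, depth): 384x512x3 uint8, blue, green, red; 384x512 float32, m along the optical axis (not along the pixel's ray), 0 where there is no reading.
- robot.camera_params(name): a dict with "camera_matrix" (3x3 intrinsics, pixels), "R" (3x3) and "t" (3): a world point X has camera coordinates R X + t. Camera axes: x right, y down, z forward; pixel columns grow to the right and rows downward; lengths in m; the calibration is good to about 2 mm. A picture is of the moment at which its call begins: read the wrist's pose just before it. camera_params takes no time and is no camera call; for the wrist camera it gives the pose at the moment of the call.
- robot.sign_off(): hands the job in; it is judged then, once.
Trained networks look in the newest picture that a camera, given by its name, has taken for a name from the list of things; names that differ only in an ending like _2 or _b are one class to them, and where a whole thing is asked for, a point or a joint stands for the part that bears it (a point fixed in the world has none). Each returns a list of dicts, best first, with "confidence" (0 to 1); they miss things now and then, are a little off and sometimes report something else, mostly with a low value. They report only what shows in the picture. A call takes as long as a camera call.
- robot.trace(camera, name): "mask" (384x512 bool, what is visible of it).
- robot.pinpoint(camera, name): "point" ([x, y, z] in m, in world coordinates, good to about 4 mm: a listed point, or the origin of a listed thing).
The state is a dict: "time_s": time; "qpos": joint angles; "joint_vel": joint speeds; "joint_torque": joint torques, N m; "tool_pos": TCP position; "orientation": TCP orientation; "contact_force": force on the tool from outside, world axes, zero at the start; "moment": the same for the moment, N m; "gripper_width": opening from 0.0 (shut) to 1.0 (fully open); "finger_force": force on a finger pad.
Only numpy, scipy, OpenCV 4.12 (cv2) and the standard library are available. Lean on these libraries where they do the work, as an engineer would, in place of code of your own. Each camera call takes 0.05 s, during which the arm holds its last target. There are 200 camera calls.

TASK

Move the four samples from the aluminium field carrier into the empty white bench rack, one to a pocket and in reverse order, so that the last one collected is measured first: the sample at the left end of the carrier goes into the pocket at the right end of the rack, and so on, until the one at the carrier's right end stands at the rack's left end. Keep the samples upright all the way and leave each standing on the floor of its pocket.

Things in the scene. Friction and masses are not known exactly. Their poses are not given: they have to be found in the camera images.
- carrier: field carrier, fixed: aluminium bar 50 x 190 mm on two end blocks, its top 35 mm above the worktop, with a row of four round grey seat cups, a sample in each. Origin: centre of its foot, on the worktop. y runs along the row to its left end (seen from the robot), x away from the robot, z up. Seats at y = +66, +22, -22, -66 mm (left to right), x = 0. Turned at most 15 degrees; in front of or behind the rack.
- bench_rack: bench rack, fixed, empty: white block 48 x 180 mm with a row of four square pockets in its top, 40 x 40 mm inside, walls 4 mm; pocket floors 38 mm, wall tops 50 mm above the worktop. Origin: centre of its foot. Axes as for the carrier; pocket centres at y = +66, +22, -22, -66 mm (left to right), x = 0. Left of both racks stands fixed equipment: 120 mm high near them, up to 380 mm beyond: cross it high.
- sample_a: brown glass sample vial with a blue cap, 24 mm in diameter, 62 mm high (barrel up to 48 mm, cap 22 mm wide above), 30 g. Origin: centre of its underside; z is its own axis, up when it stands. Starts upright in any one of the carrier's seats, underside 38 mm above the worktop.
- sample_b: white sample vial with a blue cap, 24 mm in diameter, 62 mm high (barrel up to 48 mm, cap 22 mm wide above), 30 g. A like vial that stands on the bare worktop is not part of the job. Origin: centre of its underside; z is its own axis, up when it stands. Starts upright in any one of the carrier's seats, underside 38 mm above the worktop.
- sample_c: brown glass sample vial with a black cap, 24 mm in diameter, 62 mm high (barrel up to 48 mm, cap 22 mm wide above), 30 g. Origin: centre of its underside; z is its own axis, up when it stands. Starts upright in any one of the carrier's seats, underside 38 mm above the worktop.
- sample_d: slim, taller white sample tube with a black cap, 20 mm in diameter, 80 mm high (barrel up to 65 mm, cap 22 mm wide above), 35 g. Origin: centre of its underside; z is its own axis, up when it stands. Starts upright in any one of the carrier's seats, underside 38 mm above the worktop.
- seat_a: round grey seat cup on the carrier in which sample_a stands at the start (it shows that sample's place in the row; the four cups look alike and are fixed): 40 mm across, 34 mm inside at the rim, 14 mm high, inner floor 3 mm above its underside. Origin: centre of its underside, 35 mm above the worktop; its rim is 49 mm above the worktop.
- seat_b: round grey seat cup on the carrier in which sample_b stands at the start (it shows that sample's place in the row; the four cups look alike and are fixed): 40 mm across, 34 mm inside at the rim, 14 mm high, inner floor 3 mm above its underside. Origin: centre of its underside, 35 mm above the worktop; its rim is 49 mm above the worktop.
- seat_c: round grey seat cup on the carrier in which sample_c stands at the start (it shows that sample's place in the row; the four cups look alike and are fixed): 40 mm across, 34 mm inside at the rim, 14 mm high, inner floor 3 mm above its underside. Origin: centre of its underside, 35 mm above the worktop; its rim is 49 mm above the worktop.
- seat_d: round grey seat cup on the carrier in which sample_d stands at the start (it shows that sample's place in the row; the four cups look alike and are fixed): 40 mm across, 34 mm inside at the rim, 14 mm high, inner floor 3 mm above its underside. Origin: centre of its underside, 35 mm above the worktop; its rim is 49 mm above the worktop.

How it is judged:
By the outcome, as a careful person would: the job done as asked, in the order asked, and still so for the second after the job is handed in, with the robot touching nothing.
It also fails if it takes over 96 s, if anything falls off the work surface, if the arm or the gripper's body presses on something with over 40 N, if the wrist force passes 120 N, or if a joint passes its speed limit or range.

## Working session

There is one attempt and no reset: what is moved stays moved. The work goes in short steps, Python scripts to look and compute and a tool call to move; the robot and the scene stay as the last step left them, time stands still between calls to the robot, and variables do not carry over. Pictures are saved under pics/ and viewed, at most 14 in all, crops included, and the job is handed in when it is done.

Besides the shell and the picture viewer there is one more tool, called after "Emit:" as name(argument=value, ...), one argument or row to a line, values as JSON. send_rows: Moves the arm, as the interface text tells. Its arguments: {"type":"object","properties":{"increments":{"type":"array"},"newtons":{"type":"number"}},"required":["increments"]}

```bash
ls; mkdir -p pics
python3 - <<'E'
from bench import robot
import cv2,numpy as np
np.set_printoptions(precision=4,suppress=True)
o=robot.get_obs();print({k:o[k] for k in('time_s','tool_pos','orientation','gripper_width','contact_force')})
for c in('top','side'):
    im,d=robot.camera(c);cv2.imwrite(f'pics/{c}0.png',im)
    for n in('carrier','bench_rack','sample_a','sample_b','sample_c','sample_d','seat_a'):
        for r in robot.pinpoint(c,n)[:6]:print(c,n,r['point'],round(r['confidence'],2))
E
```

```text
pics
{'time_s': 0.0, 'tool_pos': array([0.2788, 0.5588, 0.2139]), 'orientation': array([-0.7204, -3.0576,  0.002 ]), 'gripper_width': 1.0003019646725444, 'contact_force': array([ 0.6325, -0.2714, -0.7708])}
top carrier [0.4313, -0.2981, 0.0022] 0.93
top bench_rack [0.5762, -0.3206, -0.0053] 0.92
top sample_a [0.4353, -0.2696, 0.0346] 0.69
top sample_a [0.4327, -0.2265, 0.0398] 0.59
top sample_a [0.4227, -0.3106, 0.037] 0.46
top sample_b [0.4353, -0.2696, 0.0346] 0.69
top sample_b [0.4327, -0.2265, 0.0398] 0.59
top sample_b [0.4227, -0.3106, 0.037] 0.46
top sample_c [0.4353, -0.2696, 0.0346] 0.69
top sample_c [0.4327, -0.2265, 0.0398] 0.59
top sample_c [0.4227, -0.3106, 0.037] 0.46
top sample_d [0.4353, -0.2696, 0.0346] 0.69
top sample_d [0.4327, -0.2265, 0.0398] 0.59
top sample_d [0.4227, -0.3106, 0.037] 0.46
top seat_a [0.4292, -0.2699, 0.0349] 0.68
top seat_a [0.429, -0.3129, 0.0333] 0.58
top seat_a [0.4319, -0.2272, 0.0327] 0.48
top seat_a [0.4184, -0.359, 0.0373] 0.42
side carrier [0.4307, -0.2915, -0.0009] 0.9
side bench_rack [0.5786, -0.3194, 0.0014] 0.97
side sample_a [0.4265,
[... 161 characters left out ...]
 sample_b [0.4265, -0.3581, 0.0382] 0.96
side sample_b [0.4304, -0.2263, 0.0386] 0.86
side sample_b [0.4291, -0.2699, 0.0363] 0.66
side sample_b [0.4245, -0.312, 0.0382] 0.66
side sample_c [0.4265, -0.3581, 0.0382] 0.96
side sample_c [0.4304, -0.2263, 0.0386] 0.86
side sample_c [0.4291, -0.2699, 0.0363] 0.66
side sample_c [0.4245, -0.312, 0.0382] 0.66
side sample_d [0.4265, -0.3581, 0.0382] 0.96
side sample_d [0.4304, -0.2263, 0.0386] 0.86
side sample_d [0.4291, -0.2699, 0.0363] 0.66
side sample_d [0.4245, -0.312, 0.0382] 0.66
side seat_a [0.4257, -0.2694, 0.0375] 0.63
side seat_a [0.4237, -0.3143, 0.034] 0.6
side seat_a [0.4338, -0.2308, 0.033] 0.58
side seat_a [0.4181, -0.3598, 0.034] 0.58
```

View pics/top0.png

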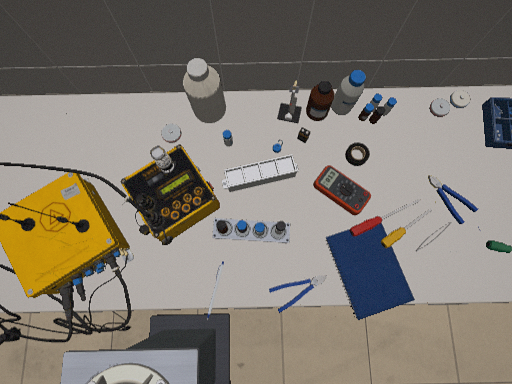

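View pics/side0.png

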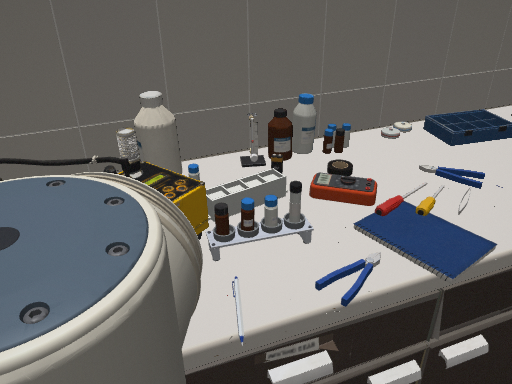

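The top picture shows the carrier at about (252,230), with samples left to right at columns 222 (brown/black, c), 242 (brown/blue, a), 260 (white/blue, b) and 280 (slim, black, d). The rack is at (260,172), behind it, with the yellow device just to its left. The side view confirms the order c, a, b, d. A stray vial stands at (227,136).

Next I lift high and cross.

Emit:
send_rows(
  increments=[
    {"tz":-0.06},
    {"tz":-0.06},
    {"tz":-0.06},
    {"tz":-0.06},
    {"tx":-0.0327,"ty":-0.0463},
    {"tx":-0.0327,"ty":-0.0463},
    {"tx":-0.0327,"ty":-0.0463},
    {"tx":-0.0327,"ty":-0.0463},
    {"tx":-0.0327,"ty":-0.0463},
    {"tx":-0.0327,"ty":-0.0463},
    {"tx":-0.0327,"ty":-0.0463},
    {"tx":-0.0327,"ty":-0.0463},
  ],
)

```text
invalid input
```

Emit:
send_rows(
  increments=[
    {"tx":-0.0327,"ty":-0.0463},
    {"tx":-0.0327,"ty":-0.0463},
    {"tx":-0.0327,"ty":-0.0463},
    {"tx":-0.0327,"ty":-0.0463},
    {"tx":-0.0327,"ty":-0.0463},
    {"tx":-0.0327,"ty":-0.0463},
    {"tx":-0.0327,"ty":-0.0463},
    {"spin":0.18},
    {"spin":0.18},
    {"spin":0.18},
    {"spin":0.18},
    {"spin":0.18},
  ],
)

```text
invalid input
```

```bash
cat > h.py <<'E'
from bench import robot
import cv2,numpy as np
from scipy.spatial.transform import Rotation as Ro
np.set_printoptions(precision=4,suppress=True)
def state():
    o=robot.get_obs();R=Ro.from_rotvec(o['orientation']).as_matrix()
    print('t',round(o['time_s'],2),'tcp',o['tool_pos'],'yang',np.degrees(np.arctan2(R[1,1],R[0,1])).round(2),'tilt',np.degrees(np.arccos(-R[2,2])).round(2),'w',round(o['gripper_width'],3),'q',np.array(o['qpos']),'F',o['contact_force'],'ff',o['finger_force'])
    return np.array(o['tool_pos']),R
def snap(c,tag):
    P=robot.camera_params(c);im,d=robot.camera(c);cv2.imwrite(f'pics/{tag}.png',im);return im,d,P
def cloud(d,P):
    K,R,t=(np.array(P[k],float) for k in('camera_matrix','R','t'))
    v,u=np.indices(d.shape);X=np.stack([(u-K[0,2])/K[0,0]*d,(v-K[1,2])/K[1,1]*d,d],-1)
    return (X-t.ravel())@R
E
python3 - <<'E'
from h import *
state();im,d,P=snap('wrist','w1')
print(-P['R'].T@P['t'].ravel(),P['R'][2],P['camera_matrix'][0])
for n in('carrier','bench_rack','sample_a','seat_a'):
    for r in robot.pinpoint('wrist',n)[:6]:print(n,r['point'],round(r['confidence'],2))
E
```

```text
t 0.8 tcp [0.279  0.5593 0.2146] yang 63.48 tilt 0.0 w 1.004 q [ 1.1056  0.353   1.6334  0.      1.1552 -0.0024] F [-0.0917  0.0496 -0.0154] ff 0.0
[0.2124 0.5925 0.3842] [ 0.2372 -0.1194 -0.9641] [303.9895   0.     258.8849]
```

The rows probably need all five keys, so I'll send a short one first.

Emit:
send_rows(
  increments=[
    {"tx":0,"ty":0,"tz":-0.06,"spin":0,"gripper":0.09},
    {"tx":0,"ty":0,"tz":-0.06,"spin":0,"gripper":0.09},
    {"tx":0,"ty":0,"tz":-0.06,"spin":0,"gripper":0.09},
    {"tx":0,"ty":0,"tz":-0.06,"spin":0,"gripper":0.09},
  ],
)

```text
time_s: 1.55
tool_pos: [0.2789, 0.559, 0.4568]
orientation: [0.72, 3.058, 0.001]
contact_force: [-0.1, 1.8, -0.3]
gripper_width: 0.977
finger_force: 0.0
```

Emit:
send_rows(
  increments=[
    {"tx":-0.0327,"ty":-0.0463,"tz":0,"spin":0,"gripper":0.09},
    {"tx":-0.0327,"ty":-0.0463,"tz":0,"spin":0,"gripper":0.09},
    {"tx":-0.0327,"ty":-0.0463,"tz":0,"spin":0,"gripper":0.09},
    {"tx":-0.0327,"ty":-0.0463,"tz":0,"spin":0,"gripper":0.09},
    {"tx":-0.0327,"ty":-0.0463,"tz":0,"spin":0,"gripper":0.09},
    {"tx":-0.0327,"ty":-0.0463,"tz":0,"spin":0,"gripper":0.09},
    {"tx":-0.0327,"ty":-0.0463,"tz":0,"spin":0,"gripper":0.09},
    {"tx":-0.0327,"ty":-0.0463,"tz":0,"spin":0,"gripper":0.09},
    {"tx":-0.0327,"ty":-0.0463,"tz":0,"spin":0,"gripper":0.09},
    {"tx":-0.0327,"ty":-0.0463,"tz":0,"spin":0,"gripper":0.09},
    {"tx":-0.0327,"ty":-0.0463,"tz":0,"spin":0,"gripper":0.09},
    {"tx":-0.0327,"ty":-0.0463,"tz":0,"spin":0,"gripper":0.09},
  ],
)

```text
time_s: 3.05
tool_pos: [0.3819, -0.115, 0.4549]
orientation: [0.721, 3.057, 0.0]
contact_force: [0.3, 0.6, -0.3]
gripper_width: 0.983
finger_force: 0.0
```

Emit:
send_rows(
  increments=[
    {"tx":-0.0327,"ty":-0.0463,"tz":0,"spin":0,"gripper":0.09},
    {"tx":-0.0327,"ty":-0.0463,"tz":0,"spin":0,"gripper":0.09},
    {"tx":-0.0327,"ty":-0.0463,"tz":0,"spin":0,"gripper":0.09},
    {"tx":0,"ty":0,"tz":0,"spin":0.17,"gripper":0.09},
    {"tx":0,"ty":0,"tz":0,"spin":0.17,"gripper":0.09},
    {"tx":0,"ty":0,"tz":0,"spin":0.17,"gripper":0.09},
    {"tx":0,"ty":0,"tz":0,"spin":0.17,"gripper":0.09},
    {"tx":0,"ty":0,"tz":0,"spin":0.17,"gripper":0.09},
    {"tx":0,"ty":0,"tz":0,"spin":0.17,"gripper":0.09},
    {"tx":0,"ty":0,"tz":0,"spin":0.17,"gripper":0.09},
  ],
)

```text
time_s: 4.3
tool_pos: [0.4078, -0.2811, 0.4546]
orientation: [2.317, 2.122, -0.0]
contact_force: [-0.3, 0.6, 0.4]
gripper_width: 0.98
finger_force: 0.0
```

Run:
```python
from h import *
state();im,d,P=snap('wrist','w2')
print(-P['R'].T@P['t'].ravel(),P['R'][2])
for n in('carrier','bench_rack','sample_a','seat_a'):
    for r in robot.pinpoint('wrist',n)[:6]:print(n,r['point'],round(r['confidence'],2))
np.save('d2.npy',cloud(d,P))
```

```text
t 4.3 tcp [ 0.4078 -0.2811  0.4546] yang -5.02 tilt 0.0 w 0.98 q [-0.6066 -0.0003  1.55   -0.      1.5918 -0.5189] F [-0.2641  0.6328  0.3683] ff 0.0
[ 0.4149 -0.2066  0.6243] [-0.0246 -0.2664 -0.9636]
carrier [0.4297, -0.292, -0.0007] 0.85
bench_rack [0.5751, -0.3207, 0.0015] 0.87
sample_a [0.4208, -0.3106, 0.037] 0.72
sample_a [0.4286, -0.3644, 0.0365] 0.71
sample_a [0.4233, -0.2263, 0.0354] 0.48
sample_a [0.4343, -0.2673, 0.0417] 0.45
sample_a [0.4292, -0.2691, 0.0348] 0.43
seat_a [0.4248, -0.36, 0.0326] 0.68
seat_a [0.425, -0.3162, 0.0359] 0.58
seat_a [0.4327, -0.2196, 0.0336] 0.58
seat_a [0.4302, -0.2716, 0.0337] 0.53
```

View pics/w2.png

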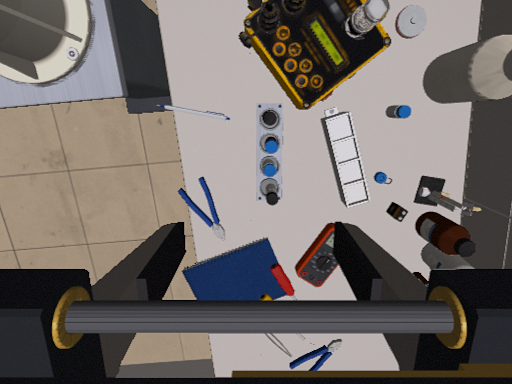

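The wrist view shows the carrier at (270,155) with c, a, b, d from top to bottom at rows 118, 145, 168 and 195. The rack is at (345,157) with its four pockets empty, and the device is at (320,40).

Now I'll measure from the depth clouds.

```bash
cat >> h.py <<'E'
def measure(cs=('wrist','top','side')):
    for c in cs:
        P=robot.camera_params(c);im,d=robot.camera(c);X=cloud(d,P);ok=d>0
        x,y,z=X[...,0],X[...,1],X[...,2]
        reg=ok&(x>.37)&(x<.66)&(y>-.46)&(y<-.17)
        m=reg&(z>.09)&(z<.13)&(x<.65)
        n,l,s,_=cv2.connectedComponentsWithStats(m.astype('uint8'))
        for i in range(1,n):
            if s[i,4]>15:
                p=X[l==i];zt=np.percentile(p[:,2],90);q=p[p[:,2]>zt-.005]
                (u,v),r=cv2.minEnclosingCircle(q[:,:2].astype('float32'))
                print(c,'cap z',zt.round(4),'mean',q[:,:2].mean(0),'circ',round(u,4),round(v,4),'r',round(r,4),'n',len(p),'bgr',im[l==i].mean(0).round())
        for n,lo,hi in(('bench_rack',.045,.056),('carrier',.03,.04)):
            t=robot.trace(c,n)
            if not t: print(c,n,'none');continue
            mk=cv2.erode(t[0]['mask'].astype('uint8'),np.ones((2,2)))>0
            p=X[mk&ok&(z>lo)&(z<hi)]
            if len(p)<20: print(c,n,'few');continue
            r=cv2.minAreaRect((p[:,:2]*1000).astype('float32'))
            b=cv2.boxPoints(r);e=max(b[1]-b[0],b[2]-b[1],key=np.linalg.norm);e=e*np.sign(e[1])
            print(c,n,round(t[0]['confidence'],2),'ctr',np.array(r[0]).round(1),'size',np.array(r[1]).round(1),'yaw',np.degrees(np.arctan2(-e[0],e[1])).round(2),'z',np.median(p[:,2]).round(4),len(p))
E
python3 - <<'E'
from h import *
measure()
E
```

```text
wrist cap z 0.1172 mean [ 0.5022 -0.1856] circ 0.509 -0.1705 r 0.0514 n 1127 bgr [19. 58. 78.]
wrist cap z 0.1003 mean [ 0.4303 -0.2248] circ 0.4303 -0.2248 r 0.0114 n 147 bgr [40. 39. 41.]
wrist cap z 0.1008 mean [ 0.429  -0.2723] circ 0.4289 -0.2724 r 0.0112 n 140 bgr [163.  94.  32.]
wrist cap z 0.1006 mean [ 0.4229 -0.3134] circ 0.4229 -0.3137 r 0.0112 n 135 bgr [156.  91.  33.]
wrist cap z 0.1187 mean [ 0.4228 -0.3603] circ 0.4227 -0.3608 r 0.0109 n 149 bgr [44. 42. 43.]
wrist bench_rack 0.86 ctr [ 575.4 -319.7] size [ 48.6 179.9] yaw 12.45 z 0.0488 684
wrist carrier 0.73 ctr [ 426.8 -294.6] size [187.7  47.8] yaw -4.52 z 0.0347 706
top cap z 0.1185 mean [ 0.4232 -0.3598] circ 0.4235 -0.3599 r 0.0106 n 83 bgr [72. 71. 72.]
top bench_rack 0.76 ctr [ 586.2 -371.2] size [45.7 73. ] yaw 13.64 z 0.0483 105
top carrier 0.58 ctr [ 419.  -357.3] size [61.  47.7] yaw -8.23 z 0.0346 195
side cap z 0.115 mean [ 0.4948 -0.186 ] circ 0.507 -0.1704 r 0.0503 n 596 bgr [26. 78. 99.]
side cap z 0.1161 mean [ 0.4188 -0.359 ] circ 0.4196 -0.3595 r 0.0108 n 197 bgr [52. 53. 53.]
side cap z 0.0983 mean [ 0.4187 -0.3114] circ 0.4206 -0.3115 r 0.012 n 107 bgr [141.  88.  37.]
side cap z 0.0984 mean [ 0.4248 -0.2702] circ 0.4267 -0.2712 r 0.0117 n 113 bgr [147.  92.  39.]
side cap z 0.0983 mean [ 0.4259 -0.2233] circ 0.4279 -0.2236 r 0.0116 n 117 bgr [42. 42. 42.]
side bench_rack 0.67 ctr [ 571.8 -318.3] size [ 50.5 178. ] yaw 12.92 z 0.0466 265
side carrier 0.67 ctr [ 420.8 -292.1] size [188.5  47.6] yaw -4.39 z 0.0326 538
```

Run:
```python
from h import *
X=np.load('d2.npy').reshape(-1,3)
for a,b in((.05,.11),(.11,.14),(.14,.4)):
    p=X[(X[:,2]>a)&(X[:,2]<b)&(X[:,0]>.3)&(X[:,0]<.85)&(X[:,1]>-.5)&(X[:,1]<-.1)]
    q=np.unique((p[:,:2]/.02).round().astype(int),axis=0)
    print(a,b);
    for xx in np.unique(q[:,0]):print(round(xx*.02,2),sorted((q[q[:,0]==xx][:,1]*.02).round(2)))
```

```text
0.05 0.11
0.4 [np.float64(-0.38), np.float64(-0.36), np.float64(-0.32), np.float64(-0.3), np.float64(-0.1)]
0.42 [np.float64(-0.36), np.float64(-0.34), np.float64(-0.32), np.float64(-0.3), np.float64(-0.28), np.float64(-0.26), np.float64(-0.24), np.float64(-0.22), np.float64(-0.14), np.float64(-0.12), np.float64(-0.1)]
0.44 [np.float64(-0.36), np.float64(-0.32), np.float64(-0.3), np.float64(-0.28), np.float64(-0.26), np.float64(-0.24), np.float64(-0.22), np.float64(-0.16), np.float64(-0.14), np.float64(-0.12)]
0.46 [np.float64(-0.2), np.float64(-0.18), np.float64(-0.16)]
0.48 [np.float64(-0.22), np.float64(-0.2)]
0.52 [np.float64(-0.2)]
0.54 [np.float64(-0.3), np.float64(-0.28), np.float64(-0.26), np.float64(-0.24), np.float64(-0.2), np.float64(-0.18)]
0.56 [np.float64(-0.4), np.float64(-0.38), np.float64(-0.36), np.float64(-0.34), np.float64(-0.32), np.float64(-0.3), np.float64(-0.28), np.float64(-0.24)]
0.58 [np.float64(-0.42), np.float64(-0.4), np.float64(-0.36), np.float64(-0.32), np.float64(-0.28), np.float64(-0.26), np.float64(-0.24), np.float64(-0.22), np.float64(-0.18), np.fl
[... 2655 characters left out ...]
, np.float64(-0.4), np.float64(-0.22), np.float64(-0.14)]
0.82 [np.float64(-0.34)]
0.84 [np.float64(-0.5), np.float64(-0.48), np.float64(-0.46), np.float64(-0.44), np.float64(-0.42), np.float64(-0.4), np.float64(-0.38), np.float64(-0.36), np.float64(-0.34), np.float64(-0.32)]
0.14 0.4
0.56 [np.float64(-0.12), np.float64(-0.1)]
0.58 [np.float64(-0.12), np.float64(-0.1)]
0.74 [np.float64(-0.22), np.float64(-0.2), np.float64(-0.18), np.float64(-0.16), np.float64(-0.14)]
0.76 [np.float64(-0.22), np.float64(-0.2), np.float64(-0.18), np.float64(-0.16), np.float64(-0.14)]
0.78 [np.float64(-0.22), np.float64(-0.2), np.float64(-0.16), np.float64(-0.14)]
0.8 [np.float64(-0.22)]
0.84 [np.float64(-0.5)]
```

Emit:
send_rows(
  increments=[
    {"tx":0.0291,"ty":0.0086,"tz":0,"spin":0,"gripper":0.044},
    {"tx":0.0292,"ty":0.0086,"tz":0,"spin":0,"gripper":0.044},
    {"tx":0,"ty":0,"tz":0.06,"spin":0,"gripper":0.044},
    {"tx":0,"ty":0,"tz":0.06,"spin":0,"gripper":0.044},
    {"tx":0,"ty":0,"tz":0.06,"spin":0,"gripper":0.044},
    {"tx":0,"ty":0,"tz":0.06,"spin":0,"gripper":0.044},
    {"tx":0,"ty":0,"tz":0.06,"spin":0,"gripper":0.044},
  ],
)

```text
time_s: 5.88
tool_pos: [0.4299, -0.2245, 0.1531]
orientation: [2.309, 2.128, 0.001]
contact_force: [0.8, -0.6, -0.5]
gripper_width: 0.484
finger_force: 0.0
```

Run:
```python
from h import *
state();measure(('wrist',));snap('wrist','w3')
```

```text
t 5.88 tcp [ 0.4299 -0.2245  0.1531] yang -4.68 tilt 0.07 w 0.484 q [-0.4844  0.2099  1.9871 -0.      0.9434 -0.4027] F [ 0.843  -0.5766 -0.5458] ff 0.0
wrist cap z 0.117 mean [ 0.5027 -0.1852] circ 0.5092 -0.1703 r 0.0514 n 5260 bgr [24. 65. 85.]
wrist cap z 0.1001 mean [ 0.4312 -0.2238] circ 0.4314 -0.2245 r 0.0115 n 694 bgr [44. 43. 44.]
wrist cap z 0.1003 mean [ 0.4299 -0.271 ] circ 0.4298 -0.2723 r 0.0117 n 650 bgr [172.  99.  31.]
wrist cap z 0.0994 mean [ 0.4243 -0.3039] circ 0.4236 -0.3071 r 0.0096 n 191 bgr [113.  65.  19.]
wrist cap z 0.1179 mean [ 0.424 -0.355] circ 0.4237 -0.3585 r 0.0103 n 741 bgr [42. 42. 43.]
wrist bench_rack 0.7 ctr [ 567.3 -277.9] size [48.8 95.9] yaw 12.56 z 0.0486 1408
wrist carrier 0.71 ctr [ 428.5 -274.9] size [152.6  48.8] yaw -4.87 z 0.0347 1962
```

View pics/w3.png

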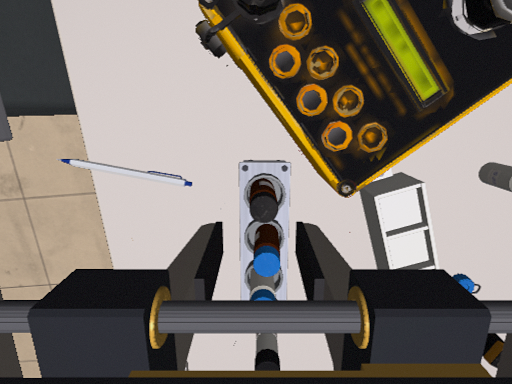

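The picture shows vial c at (262,205) centred between the fingers, with the device corner at (345,190) clear of them. I'll descend and grip.

Emit:
send_rows(
  increments=[
    {"tx":0,"ty":0.001,"tz":0.04,"spin":0,"gripper":0.044},
    {"tx":0,"ty":0,"tz":0.035,"spin":0,"gripper":0.044},
    {"tx":0,"ty":0,"tz":0.0195,"spin":0,"gripper":0.044},
    {"tx":0,"ty":0,"tz":0,"spin":0,"gripper":0.015},
    {"tx":0,"ty":0,"tz":0,"spin":0,"gripper":0.015},
    {"tx":0,"ty":0,"tz":0,"spin":0,"gripper":0.015},
    {"tx":0,"ty":0,"tz":0,"spin":0,"gripper":0.015},
    {"tx":0,"ty":0,"tz":0,"spin":0,"gripper":0.015},
  ],
  newtons=15,
)

```text
time_s: 7.08
tool_pos: [0.4324, -0.2255, 0.0622]
orientation: [2.308, 2.126, 0.002]
contact_force: [-0.7, 0.1, 7.9]
gripper_width: 0.25
finger_force: 15.0
```

Emit:
send_rows(
  increments=[
    {"tx":0,"ty":0,"tz":-0.02,"spin":0,"gripper":0.015},
    {"tx":0,"ty":0,"tz":-0.04,"spin":0,"gripper":0.015},
    {"tx":0,"ty":0,"tz":-0.045,"spin":0,"gripper":0.015},
    {"tx":0,"ty":0,"tz":0,"spin":0,"gripper":0.015},
    {"tx":-0.029,"ty":0.0345,"tz":0,"spin":0,"gripper":0.015},
    {"tx":-0.029,"ty":0.0345,"tz":0,"spin":0,"gripper":0.015},
    {"tx":-0.029,"ty":0.0345,"tz":0,"spin":0,"gripper":0.015},
    {"tx":-0.029,"ty":0.0345,"tz":0,"spin":0,"gripper":0.015},
    {"tx":-0.029,"ty":0.0345,"tz":0,"spin":0,"gripper":0.015},
    {"tx":0,"ty":0,"tz":0,"spin":0,"gripper":0.015},
    {"tx":0,"ty":0,"tz":0,"spin":0,"gripper":0.015},
  ],
)

```text
time_s: 8.45
tool_pos: [0.5898, -0.3824, 0.1642]
orientation: [-2.309, -2.127, 0.001]
contact_force: [0.1, 0.4, -0.2]
gripper_width: 0.25
finger_force: 14.9
```

Run:
```python
from h import *
state();measure(('wrist','side'));snap('side','s4')
cv2.imwrite('pics/s4c.png',cv2.resize(cv2.imread('pics/s4.png')[130:280,170:350],None,fx=3,fy=3))
```

```text
t 8.45 tcp [ 0.5898 -0.3824  0.1642] yang -4.7 tilt 0.12 w 0.25 q [-0.5774  0.5186  1.493   0.0001  1.1321 -0.4954] F [ 0.1326  0.3654 -0.1544] ff 14.93678756596637
wrist cap z 0.1005 mean [ 0.4313 -0.2727] circ 0.4307 -0.2725 r 0.0118 n 1028 bgr [144.  83.  27.]
wrist cap z 0.1005 mean [ 0.4252 -0.3134] circ 0.4242 -0.3137 r 0.012 n 887 bgr [142.  82.  27.]
wrist cap z 0.1184 mean [ 0.4251 -0.3604] circ 0.4234 -0.3604 r 0.0117 n 1192 bgr [35. 34. 35.]
wrist bench_rack 0.65 ctr [ 576.6 -319.9] size [ 47.1 179.4] yaw 12.35 z 0.049 2410
wrist carrier 0.79 ctr [ 426.9 -295.3] size [185.2  50.9] yaw -5.11 z 0.0347 3804
side cap z 0.115 mean [ 0.4948 -0.186 ] circ 0.5059 -0.1711 r 0.0506 n 600 bgr [ 26.  79. 100.]
side cap z 0.1159 mean [ 0.4183 -0.3589] circ 0.4202 -0.3591 r 0.0113 n 194 bgr [52. 53. 53.]
side cap z 0.0984 mean [ 0.419  -0.3114] circ 0.4201 -0.3112 r 0.0121 n 103 bgr [145.  91.  38.]
side cap z 0.0983 mean [ 0.4252 -0.2704] circ 0.4274 -0.2729 r 0.0131 n 114 bgr [148.  92.  39.]
side bench_rack 0.66 ctr [ 571.3 -317.3] size [ 48.  176.5] yaw 12.71 z 0.0467 247
side carrier 0.86 ctr [ 415.2 -292.1] size [190.1  45.8] yaw -8.31 z 0.0326 629
```

View pics/s4c.png

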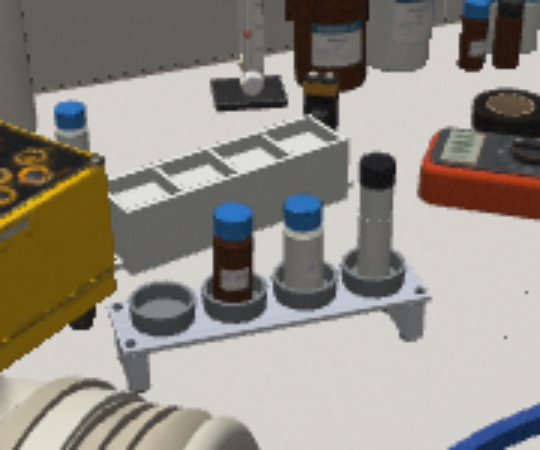

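Run:
```python
from h import *
P=robot.camera_params('side');K,R,t=(np.array(P[k],float) for k in('camera_matrix','R','t'))
for X in([.5898,-.3824,.14],[.5898,-.3824,.2],[.5898,-.3824,.05]):
    p=K@(R@X+t.ravel());print(p[:2]/p[2])
snap('wrist','w4')
a=cv2.imread('pics/s4.png')[60:250,130:400];b=cv2.imread('pics/w4.png')[190:384,120:400]
cv2.imwrite('pics/c4.png',np.hstack([cv2.resize(a,(400,290)),cv2.resize(b,(400,290))]))
```

```text
[270.0092 134.0905]
[270.1683 105.7667]
[269.7897 173.1757]
```

View pics/c4.png

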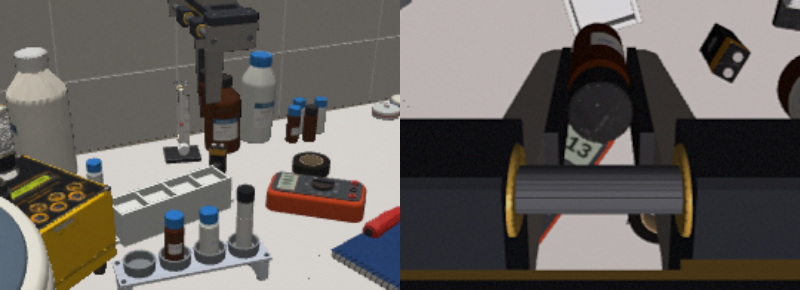

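The picture shows c held upright between the pads at (600,80), with the gripper over the rack's right pocket. I'll lower it and release.

Emit:
send_rows(
  increments=[
    {"tx":-0.0025,"ty":0,"tz":0.03,"spin":0,"gripper":0.015},
    {"tx":0,"ty":0,"tz":0.035,"spin":0,"gripper":0.015},
    {"tx":0,"ty":0,"tz":0.025,"spin":0,"gripper":0.015},
    {"tx":0,"ty":0,"tz":0.008,"spin":0,"gripper":0.015},
    {"tx":0,"ty":0,"tz":0.004,"spin":0,"gripper":0.015},
    {"tx":0,"ty":0,"tz":0,"spin":0,"gripper":0.015},
    {"tx":0,"ty":0,"tz":0,"spin":0,"gripper":0.015},
  ],
)

```text
time_s: 9.72
tool_pos: [0.5912, -0.3861, 0.0642]
orientation: [2.309, 2.127, 0.001]
contact_force: [1.1, 0.0, -0.0]
gripper_width: 0.251
finger_force: 14.9
```

Emit:
send_rows(
  increments=[
    {"tx":0,"ty":0,"tz":0.002,"spin":0,"gripper":0.015},
    {"tx":0,"ty":0,"tz":0,"spin":0,"gripper":0.015},
    {"tx":0,"ty":0,"tz":0,"spin":0,"gripper":0.015},
  ],
)

```text
time_s: 10.1
tool_pos: [0.591, -0.3861, 0.0622]
orientation: [2.31, 2.128, 0.0]
contact_force: [-1.5, 0.4, 6.0]
gripper_width: 0.25
finger_force: 15.0
```

Emit:
send_rows(
  increments=[
    {"tx":0,"ty":0,"tz":0,"spin":0,"gripper":0.046},
    {"tx":0,"ty":0,"tz":0,"spin":0,"gripper":0.046},
    {"tx":0,"ty":0,"tz":0,"spin":0,"gripper":0.046},
    {"tx":0,"ty":0,"tz":-0.03,"spin":0,"gripper":0.046},
    {"tx":0,"ty":0,"tz":-0.05,"spin":0,"gripper":0.046},
    {"tx":0.02,"ty":-0.034,"tz":-0.02,"spin":0,"gripper":0.046},
    {"tx":0.02,"ty":-0.034,"tz":0,"spin":0,"gripper":0.046},
    {"tx":0.02,"ty":-0.034,"tz":0,"spin":0,"gripper":0.046},
    {"tx":0.02,"ty":-0.034,"tz":0,"spin":0,"gripper":0.046},
    {"tx":0.02,"ty":-0.034,"tz":0,"spin":0,"gripper":0.046},
    {"tx":0,"ty":0,"tz":0,"spin":0,"gripper":0.046},
  ],
)

```text
time_s: 11.48
tool_pos: [0.4273, -0.2707, 0.1611]
orientation: [-2.309, -2.128, 0.001]
contact_force: [-0.3, 0.3, 0.1]
gripper_width: 0.497
finger_force: 0.0
```

Run:
```python
from h import *
state();measure(('wrist','side'))
snap('wrist','w5');snap('side','s5')
a=cv2.imread('pics/s5.png')[100:270,160:380];b=cv2.imread('pics/w5.png')
cv2.imwrite('pics/c5.png',np.hstack([cv2.resize(a,(400,300)),cv2.resize(b,(400,300))]))
```

```text
t 11.47 tcp [ 0.4273 -0.2707  0.1611] yang -4.69 tilt 0.09 w 0.497 q [-0.5676  0.232   1.9362  0.      0.9749 -0.4857] F [-0.2937  0.2729  0.057 ] ff 0.0
wrist cap z 0.117 mean [ 0.5029 -0.1853] circ 0.5102 -0.1704 r 0.0518 n 6336 bgr [18. 56. 75.]
wrist cap z 0.1003 mean [ 0.4299 -0.2715] circ 0.43 -0.2722 r 0.0115 n 652 bgr [158.  90.  28.]
wrist cap z 0.1001 mean [ 0.4239 -0.3122] circ 0.424 -0.313 r 0.0116 n 604 bgr [148.  85.  26.]
wrist cap z 0.1065 mean [ 0.4244 -0.3511] circ 0.4244 -0.3539 r 0.0079 n 222 bgr [58. 59. 61.]
wrist bench_rack 0.91 ctr [ 572.6 -303.3] size [ 48.9 147.5] yaw 12.39 z 0.0486 2220
wrist carrier 0.91 ctr [ 427.  -293.5] size [189.9  49.2] yaw -4.64 z 0.0347 2545
side cap z 0.098 mean [ 0.5864 -0.3835] circ 0.5887 -0.3842 r 0.0124 n 72 bgr [41. 40. 42.]
side cap z 0.115 mean [ 0.495 -0.186] circ 0.5069 -0.1704 r 0.0504 n 595 bgr [ 27.  80. 102.]
side cap z 0.1161 mean [ 0.4184 -0.359 ] circ 0.4194 -0.3597 r 0.0111 n 194 bgr [53. 53. 53.]
side cap z 0.0982 mean [ 0.4185 -0.3115] circ 0.4198 -0.3129 r 0.0123 n 108 bgr [145.  91.  38.]
side cap z 0.0983 mean [ 0.4248 -0.2702] circ 0.4274 -0.271 r 0.0126 n 110 bgr [151.  94.  40.]
side bench_rack 0.82 ctr [ 572.4 -318.3] size [ 48.5 179.6] yaw 12.25 z 0.0467 285
side carrier 0.91 ctr [ 419.3 -291.2] size [187.3  45.6] yaw -5.61 z 0.0327 548
```

View pics/c5.png

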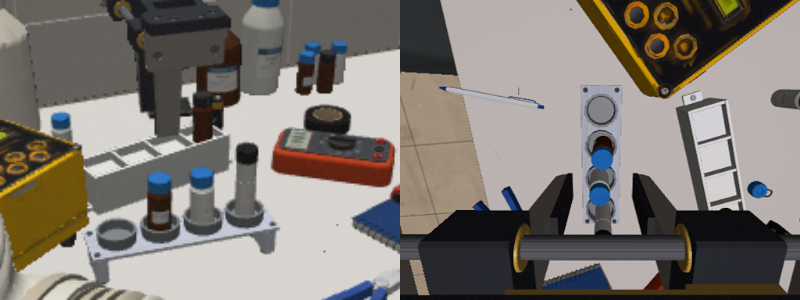

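c now stands in the rack's right pocket, cap top level with the others, and the fingers are over a. Next is a, grasped and carried.

Emit:
send_rows(
  increments=[
    {"tx":-0.0013,"ty":0.0028,"tz":0.04,"spin":0,"gripper":0.046},
    {"tx":0,"ty":0,"tz":0.04,"spin":0,"gripper":0.046},
    {"tx":0,"ty":0,"tz":0.02,"spin":0,"gripper":0.046},
    {"tx":0,"ty":0,"tz":0,"spin":0,"gripper":0.046},
    {"tx":0,"ty":0,"tz":0,"spin":0,"gripper":0.046},
    {"tx":0,"ty":0,"tz":0,"spin":0,"gripper":0.015},
    {"tx":0,"ty":0,"tz":0,"spin":0,"gripper":0.015},
    {"tx":0,"ty":0,"tz":0,"spin":0,"gripper":0.015},
    {"tx":0,"ty":0,"tz":0,"spin":0,"gripper":0.015},
    {"tx":0,"ty":0,"tz":0,"spin":0,"gripper":0.015},
  ],
)

```text
time_s: 13.12
tool_pos: [0.4324, -0.2739, 0.0616]
orientation: [2.31, 2.128, 0.0]
contact_force: [-0.5, 0.0, 5.5]
gripper_width: 0.245
finger_force: 15.0
```

Emit:
send_rows(
  increments=[
    {"tx":0,"ty":0,"tz":-0.02,"spin":0,"gripper":0.015},
    {"tx":0,"ty":0,"tz":-0.04,"spin":0,"gripper":0.015},
    {"tx":0,"ty":0,"tz":-0.045,"spin":0,"gripper":0.015},
    {"tx":0,"ty":0,"tz":0,"spin":0,"gripper":0.015},
    {"tx":-0.0113,"ty":0.0312,"tz":0,"spin":0,"gripper":0.015},
    {"tx":-0.0113,"ty":0.0312,"tz":0,"spin":0,"gripper":0.015},
    {"tx":-0.0113,"ty":0.0312,"tz":0,"spin":0,"gripper":0.015},
    {"tx":-0.0113,"ty":0.0312,"tz":0,"spin":0,"gripper":0.015},
    {"tx":-0.0113,"ty":0.0312,"tz":0,"spin":0,"gripper":0.015},
    {"tx":0,"ty":0,"tz":0,"spin":0,"gripper":0.015},
    {"tx":0,"ty":0,"tz":0,"spin":0,"gripper":0.015},
  ],
)

```text
time_s: 14.5
tool_pos: [0.5817, -0.3421, 0.1646]
orientation: [-2.309, -2.127, 0.001]
contact_force: [-0.3, 0.1, -1.0]
gripper_width: 0.244
finger_force: 14.9
```

Emit:
send_rows(
  increments=[
    {"tx":-0.0005,"ty":-0.001,"tz":0.03,"spin":0,"gripper":0.015},
    {"tx":0,"ty":0,"tz":0.035,"spin":0,"gripper":0.015},
    {"tx":0,"ty":0,"tz":0.025,"spin":0,"gripper":0.015},
    {"tx":0,"ty":0,"tz":0.008,"spin":0,"gripper":0.015},
    {"tx":0,"ty":0,"tz":0.004,"spin":0,"gripper":0.015},
    {"tx":0,"ty":0,"tz":0.001,"spin":0,"gripper":0.015},
    {"tx":0,"ty":0,"tz":0,"spin":0,"gripper":0.015},
    {"tx":0,"ty":0,"tz":0,"spin":0,"gripper":0.015},
  ],
)

```text
time_s: 15.5
tool_pos: [0.5822, -0.3433, 0.0638]
orientation: [2.31, 2.128, 0.0]
contact_force: [-0.2, 0.2, 0.7]
gripper_width: 0.249
finger_force: 14.9
```

Emit:
send_rows(
  increments=[
    {"tx":0,"ty":0,"tz":0.002,"spin":0,"gripper":0.015},
    {"tx":0,"ty":0,"tz":0,"spin":0,"gripper":0.015},
    {"tx":0,"ty":0,"tz":0,"spin":0,"gripper":0.015},
  ],
)

```text
time_s: 15.88
tool_pos: [0.5821, -0.3434, 0.0616]
orientation: [2.31, 2.128, 0.0]
contact_force: [-2.1, -0.3, 6.1]
gripper_width: 0.248
finger_force: 15.0
```

Emit:
send_rows(
  increments=[
    {"tx":0,"ty":0,"tz":0,"spin":0,"gripper":0.046},
    {"tx":0,"ty":0,"tz":0,"spin":0,"gripper":0.046},
    {"tx":0,"ty":0,"tz":0,"spin":0,"gripper":0.046},
    {"tx":0,"ty":0,"tz":-0.03,"spin":0,"gripper":0.046},
    {"tx":0,"ty":0,"tz":-0.05,"spin":0,"gripper":0.046},
    {"tx":0.0034,"ty":-0.032,"tz":-0.02,"spin":0,"gripper":0.046},
    {"tx":0.0034,"ty":-0.032,"tz":0,"spin":0,"gripper":0.046},
    {"tx":0.0034,"ty":-0.032,"tz":0,"spin":0,"gripper":0.046},
    {"tx":0.0034,"ty":-0.032,"tz":0,"spin":0,"gripper":0.046},
    {"tx":0.0034,"ty":-0.031,"tz":0,"spin":0,"gripper":0.046},
    {"tx":0,"ty":0,"tz":0,"spin":0,"gripper":0.046},
  ],
)

```text
time_s: 17.25
tool_pos: [0.4232, -0.3126, 0.1611]
orientation: [-2.311, -2.127, 0.0]
contact_force: [-0.1, -0.6, 0.3]
gripper_width: 0.502
finger_force: 0.0
```

Run:
```python
from h import *
state();measure(('wrist','side'))
snap('wrist','w6');snap('side','s6')
a=cv2.imread('pics/s6.png')[100:270,160:380];b=cv2.imread('pics/w6.png')
cv2.imwrite('pics/c6.png',np.hstack([cv2.resize(a,(400,300)),cv2.resize(b,(400,300))]))
```

```text
t 17.25 tcp [ 0.4232 -0.3126  0.1611] yang -4.75 tilt 0.06 w 0.502 q [-0.6391  0.262   1.8952 -0.0001  0.9854 -0.5562] F [-0.1281 -0.5621  0.3401] ff 0.0
wrist cap z 0.1168 mean [ 0.4976 -0.1913] circ 0.5034 -0.1779 r 0.0426 n 5530 bgr [15. 53. 71.]
wrist cap z 0.1002 mean [ 0.4238 -0.3126] circ 0.4239 -0.3133 r 0.0115 n 654 bgr [147.  84.  27.]
wrist cap z 0.1 mean [ 0.5792 -0.3409] circ 0.5801 -0.3416 r 0.0116 n 733 bgr [135.  77.  24.]
wrist cap z 0.1183 mean [ 0.4236 -0.3595] circ 0.4237 -0.3603 r 0.011 n 839 bgr [34. 32. 33.]
wrist cap z 0.0998 mean [ 0.5908 -0.383 ] circ 0.5912 -0.3847 r 0.0116 n 607 bgr [28. 27. 28.]
wrist bench_rack 0.62 ctr [ 575.7 -319.3] size [ 48.8 179.7] yaw 12.25 z 0.0487 2573
wrist carrier 0.92 ctr [ 426.4 -293.9] size [188.9  50.1] yaw -4.86 z 0.0346 3460
side cap z 0.0982 mean [ 0.575  -0.3404] circ 0.5757 -0.3393 r 0.0133 n 70 bgr [144.  90.  39.]
side cap z 0.1148 mean [ 0.4951 -0.1861] circ 0.5083 -0.1706 r 0.0517 n 599 bgr [ 26.  79. 101.]
side cap z 0.1159 mean [ 0.4187 -0.3588] circ 0.4208 -0.3595 r 0.0116 n 194 bgr [52. 53. 52.]
side cap z 0.0983 mean [ 0.4184 -0.3113] circ 0.4205 -0.3112 r 0.0116 n 104 bgr [146.  91.  38.]
side bench_rack 0.92 ctr [ 571.6 -318.1] size [ 47.9 177.5] yaw 12.29 z 0.0465 223
side carrier 0.69 ctr [ 420.4 -291.2] size [187.8  46.6] yaw -4.99 z 0.0326 585
```

View pics/c6.png

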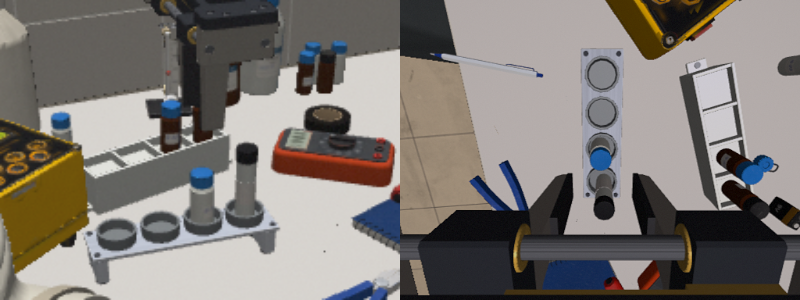

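a and c stand upright in the two right pockets, in the wrist view at (745,165) and (745,200). The fingers are over b.

Emit:
send_rows(
  increments=[
    {"tx":0,"ty":0,"tz":0.04,"spin":0,"gripper":0.046},
    {"tx":0,"ty":0,"tz":0.04,"spin":0,"gripper":0.046},
    {"tx":0,"ty":0,"tz":0.02,"spin":0,"gripper":0.046},
    {"tx":0,"ty":0,"tz":0,"spin":0,"gripper":0.046},
    {"tx":0,"ty":0,"tz":0,"spin":0,"gripper":0.046},
    {"tx":0,"ty":0,"tz":0,"spin":0,"gripper":0.015},
    {"tx":0,"ty":0,"tz":0,"spin":0,"gripper":0.015},
    {"tx":0,"ty":0,"tz":0,"spin":0,"gripper":0.015},
    {"tx":0,"ty":0,"tz":0,"spin":0,"gripper":0.015},
    {"tx":0,"ty":0,"tz":0,"spin":0,"gripper":0.015},
  ],
)

```text
time_s: 18.9
tool_pos: [0.4252, -0.3134, 0.0617]
orientation: [2.31, 2.128, 0.0]
contact_force: [-0.7, 1.0, 5.0]
gripper_width: 0.246
finger_force: 15.0
```

Emit:
send_rows(
  increments=[
    {"tx":0,"ty":0,"tz":-0.02,"spin":0,"gripper":0.015},
    {"tx":0,"ty":0,"tz":-0.04,"spin":0,"gripper":0.015},
    {"tx":0,"ty":0,"tz":-0.045,"spin":0,"gripper":0.015},
    {"tx":0,"ty":0,"tz":0,"spin":0,"gripper":0.015},
    {"tx":0.0056,"ty":0.0289,"tz":0,"spin":0,"gripper":0.015},
    {"tx":0.0056,"ty":0.0289,"tz":0,"spin":0,"gripper":0.015},
    {"tx":0.0056,"ty":0.0289,"tz":0,"spin":0,"gripper":0.015},
    {"tx":0.0056,"ty":0.0289,"tz":0,"spin":0,"gripper":0.015},
    {"tx":0.0056,"ty":0.0289,"tz":0,"spin":0,"gripper":0.015},
    {"tx":0,"ty":0,"tz":0,"spin":0,"gripper":0.015},
    {"tx":0,"ty":0,"tz":0,"spin":0,"gripper":0.015},
  ],
)

```text
time_s: 20.27
tool_pos: [0.5698, -0.2968, 0.1648]
orientation: [-2.309, -2.127, 0.002]
contact_force: [-1.0, 0.3, -0.1]
gripper_width: 0.248
finger_force: 14.9
```

Emit:
send_rows(
  increments=[
    {"tx":-0.0005,"ty":0.001,"tz":0.03,"spin":0,"gripper":0.015},
    {"tx":0,"ty":0,"tz":0.035,"spin":0,"gripper":0.015},
    {"tx":0,"ty":0,"tz":0.025,"spin":0,"gripper":0.015},
    {"tx":0,"ty":0,"tz":0.008,"spin":0,"gripper":0.015},
    {"tx":0,"ty":0,"tz":0.004,"spin":0,"gripper":0.015},
    {"tx":0,"ty":0,"tz":0.001,"spin":0,"gripper":0.015},
    {"tx":0,"ty":0,"tz":0.002,"spin":0,"gripper":0.015},
    {"tx":0,"ty":0,"tz":0,"spin":0,"gripper":0.015},
    {"tx":0,"ty":0,"tz":0,"spin":0,"gripper":0.015},
  ],
)

```text
time_s: 21.4
tool_pos: [0.5726, -0.2979, 0.0617]
orientation: [2.31, 2.128, 0.001]
contact_force: [-0.5, 0.1, 2.7]
gripper_width: 0.249
finger_force: 15.0
```

Emit:
send_rows(
  increments=[
    {"tx":0,"ty":0,"tz":0,"spin":0,"gripper":0.046},
    {"tx":0,"ty":0,"tz":0,"spin":0,"gripper":0.046},
    {"tx":0,"ty":0,"tz":0,"spin":0,"gripper":0.046},
    {"tx":0,"ty":0,"tz":-0.03,"spin":0,"gripper":0.046},
    {"tx":0,"ty":0,"tz":-0.05,"spin":0,"gripper":0.046},
    {"tx":0,"ty":0,"tz":-0.03,"spin":0,"gripper":0.046},
    {"tx":-0.0149,"ty":-0.0285,"tz":0,"spin":0,"gripper":0.046},
    {"tx":-0.0149,"ty":-0.0285,"tz":0,"spin":0,"gripper":0.046},
    {"tx":-0.0149,"ty":-0.0285,"tz":0,"spin":0,"gripper":0.046},
    {"tx":-0.0149,"ty":-0.0285,"tz":0,"spin":0,"gripper":0.046},
    {"tx":-0.0149,"ty":-0.0285,"tz":0,"spin":0,"gripper":0.046},
    {"tx":0,"ty":0,"tz":0,"spin":0,"gripper":0.046},
  ],
)

```text
time_s: 22.9
tool_pos: [0.4223, -0.3607, 0.1711]
orientation: [-2.312, -2.126, 0.0]
contact_force: [0.4, -0.7, 0.4]
gripper_width: 0.5
finger_force: 0.0
```

Run:
```python
from h import *
state();measure(('wrist','side'))
snap('wrist','w7');snap('side','s7')
a=cv2.imread('pics/s7.png')[100:270,160:380];b=cv2.imread('pics/w7.png')
cv2.imwrite('pics/c7.png',np.hstack([cv2.resize(a,(400,300)),cv2.resize(b,(400,300))]))
```

```text
t 22.9 tcp [ 0.4223 -0.3607  0.1711] yang -4.82 tilt 0.04 w 0.5 q [-0.7094  0.293   1.8256 -0.0003  1.0237 -0.6252] F [ 0.378  -0.722   0.3772] ff 0.0
wrist cap z 0.0999 mean [ 0.5715 -0.2978] circ 0.5726 -0.2974 r 0.0119 n 861 bgr [136.  77.  23.]
wrist cap z 0.1 mean [ 0.5791 -0.3414] circ 0.5801 -0.3417 r 0.0118 n 753 bgr [141.  80.  24.]
wrist cap z 0.1183 mean [ 0.4235 -0.36  ] circ 0.4236 -0.3605 r 0.0108 n 724 bgr [38. 36. 37.]
wrist cap z 0.0998 mean [ 0.5901 -0.3842] circ 0.5906 -0.3848 r 0.012 n 695 bgr [31. 30. 31.]
wrist bench_rack 0.86 ctr [ 576.5 -319.6] size [ 50.  180.4] yaw 12.29 z 0.0486 2603
wrist carrier 0.7 ctr [ 426.8 -293.2] size [188.   49.2] yaw -5.05 z 0.0346 3563
side cap z 0.0981 mean [ 0.5862 -0.3832] circ 0.588 -0.3842 r 0.0121 n 71 bgr [40. 41. 42.]
side cap z 0.0983 mean [ 0.5751 -0.3404] circ 0.5771 -0.3415 r 0.0126 n 72 bgr [145.  90.  39.]
side cap z 0.0981 mean [ 0.5677 -0.2964] circ 0.5682 -0.2967 r 0.0125 n 80 bgr [146.  96.  49.]
side cap z 0.1151 mean [ 0.4951 -0.1859] circ 0.5078 -0.1716 r 0.0511 n 599 bgr [ 27.  80. 102.]
side cap z 0.116 mean [ 0.4182 -0.3587] circ 0.4199 -0.3605 r 0.0118 n 196 bgr [53. 54. 54.]
side bench_rack 0.67 ctr [ 571.1 -317.1] size [ 47.8 178. ] yaw 12.39 z 0.0466 187
side carrier 0.95 ctr [ 419.9 -291.6] size [187.4  46.1] yaw -5.87 z 0.0326 553
```

View pics/c7.png

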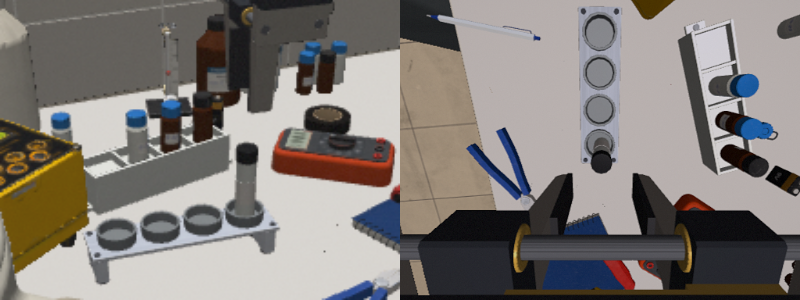

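b stands in its pocket and only d remains. The fingers are over it.

Emit:
send_rows(
  increments=[
    {"tx":0,"ty":0,"tz":0.04,"spin":0,"gripper":0.046},
    {"tx":0,"ty":0,"tz":0.04,"spin":0,"gripper":0.046},
    {"tx":0,"ty":0,"tz":0.0285,"spin":0,"gripper":0.046},
    {"tx":0,"ty":0,"tz":0,"spin":0,"gripper":0.046},
    {"tx":0,"ty":0,"tz":0,"spin":0,"gripper":0.046},
    {"tx":0,"ty":0,"tz":0,"spin":0,"gripper":0.012},
    {"tx":0,"ty":0,"tz":0,"spin":0,"gripper":0.012},
    {"tx":0,"ty":0,"tz":0,"spin":0,"gripper":0.012},
    {"tx":0,"ty":0,"tz":0,"spin":0,"gripper":0.012},
    {"tx":0,"ty":0,"tz":0,"spin":0,"gripper":0.012},
    {"tx":0,"ty":0,"tz":0,"spin":0,"gripper":0.012},
  ],
)

```text
time_s: 24.68
tool_pos: [0.4243, -0.3606, 0.0632]
orientation: [2.31, 2.128, 0.0]
contact_force: [-0.3, -0.2, 7.3]
gripper_width: 0.216
finger_force: 15.0
```

Emit:
send_rows(
  increments=[
    {"tx":0,"ty":0,"tz":-0.02,"spin":0,"gripper":0.012},
    {"tx":0,"ty":0,"tz":-0.045,"spin":0,"gripper":0.012},
    {"tx":0,"ty":0,"tz":-0.045,"spin":0,"gripper":0.012},
    {"tx":0,"ty":0,"tz":0,"spin":0,"gripper":0.012},
    {"tx":0.0235,"ty":0.0256,"tz":0,"spin":0,"gripper":0.012},
    {"tx":0.0235,"ty":0.0256,"tz":0,"spin":0,"gripper":0.012},
    {"tx":0.0235,"ty":0.0256,"tz":0,"spin":0,"gripper":0.012},
    {"tx":0.0235,"ty":0.0256,"tz":0,"spin":0,"gripper":0.012},
    {"tx":0.0235,"ty":0.0256,"tz":0,"spin":0,"gripper":0.012},
    {"tx":0,"ty":0,"tz":0,"spin":0,"gripper":0.012},
    {"tx":0,"ty":0,"tz":0,"spin":0,"gripper":0.012},
  ],
)

```text
time_s: 26.05
tool_pos: [0.5601, -0.2535, 0.1714]
orientation: [-2.309, -2.128, 0.002]
contact_force: [-0.1, -0.2, -0.3]
gripper_width: 0.215
finger_force: 15.0
```

Emit:
send_rows(
  increments=[
    {"tx":-0.0005,"ty":0.001,"tz":0.035,"spin":0,"gripper":0.012},
    {"tx":0,"ty":0,"tz":0.035,"spin":0,"gripper":0.012},
    {"tx":0,"ty":0,"tz":0.025,"spin":0,"gripper":0.012},
    {"tx":0,"ty":0,"tz":0.008,"spin":0,"gripper":0.012},
    {"tx":0,"ty":0,"tz":0.003,"spin":0,"gripper":0.012},
    {"tx":0,"ty":0,"tz":0.0015,"spin":0,"gripper":0.012},
    {"tx":0,"ty":0,"tz":0,"spin":0,"gripper":0.012},
    {"tx":0,"ty":0,"tz":0,"spin":0,"gripper":0.012},
  ],
)

```text
time_s: 27.05
tool_pos: [0.5625, -0.2543, 0.0657]
orientation: [2.31, 2.128, 0.001]
contact_force: [-0.7, -0.2, -0.2]
gripper_width: 0.215
finger_force: 15.0
```

Emit:
send_rows(
  increments=[
    {"tx":0,"ty":0,"tz":0.002,"spin":0,"gripper":0.012},
    {"tx":0,"ty":0,"tz":0.001,"spin":0,"gripper":0.012},
    {"tx":0,"ty":0,"tz":0,"spin":0,"gripper":0.012},
    {"tx":0,"ty":0,"tz":0,"spin":0,"gripper":0.012},
  ],
)

```text
time_s: 27.55
tool_pos: [0.5627, -0.2545, 0.0631]
orientation: [2.31, 2.128, 0.001]
contact_force: [-1.7, 0.9, 8.9]
gripper_width: 0.217
finger_force: 15.0
```

Contact at the expected height. I'll release, rise, and back off towards the robot's right.

Emit:
send_rows(
  increments=[
    {"tx":0,"ty":0,"tz":0,"spin":0,"gripper":0.046},
    {"tx":0,"ty":0,"tz":0,"spin":0,"gripper":0.046},
    {"tx":0,"ty":0,"tz":0,"spin":0,"gripper":0.046},
    {"tx":0,"ty":0,"tz":-0.03,"spin":0,"gripper":0.046},
    {"tx":0,"ty":0,"tz":-0.05,"spin":0,"gripper":0.046},
    {"tx":0,"ty":0,"tz":-0.05,"spin":0,"gripper":0.046},
    {"tx":0,"ty":0,"tz":-0.05,"spin":0,"gripper":0.046},
    {"tx":-0.02,"ty":-0.04,"tz":-0.03,"spin":0,"gripper":0.046},
    {"tx":-0.02,"ty":-0.04,"tz":0,"spin":0,"gripper":0.046},
    {"tx":-0.02,"ty":-0.04,"tz":0,"spin":0,"gripper":0.046},
    {"tx":0,"ty":0,"tz":0,"spin":0,"gripper":0.046},
    {"tx":0,"ty":0,"tz":0,"spin":0,"gripper":0.046},
  ],
)

```text
time_s: 29.05
tool_pos: [0.4382, -0.3042, 0.2722]
orientation: [2.311, 2.127, 0.001]
contact_force: [0.2, -0.4, 1.1]
gripper_width: 0.499
finger_force: 0.0
```

Run:
```python
from h import *
state();measure(('wrist','side'))
snap('wrist','w8');snap('side','s8')
a=cv2.imread('pics/s8.png')[100:270,160:380];b=cv2.imread('pics/w8.png')
cv2.imwrite('pics/c8.png',np.hstack([cv2.resize(a,(400,300)),cv2.resize(b,(400,300))]))
```

```text
t 29.05 tcp [ 0.4382 -0.3042  0.2722] yang -4.73 tilt 0.04 w 0.499 q [-0.6099  0.1563  1.7625  0.0004  1.2222 -0.5275] F [ 0.1649 -0.4304  1.0955] ff 0.0
wrist cap z 0.1171 mean [ 0.503  -0.1856] circ 0.5096 -0.1702 r 0.0522 n 2984 bgr [18. 56. 75.]
wrist cap z 0.1182 mean [ 0.5607 -0.2543] circ 0.561 -0.2544 r 0.011 n 462 bgr [45. 43. 44.]
wrist cap z 0.1002 mean [ 0.5718 -0.2977] circ 0.5722 -0.2982 r 0.0115 n 350 bgr [144.  83.  28.]
wrist cap z 0.1002 mean [ 0.5794 -0.3414] circ 0.58 -0.3418 r 0.0115 n 333 bgr [146.  84.  28.]
wrist cap z 0.1 mean [ 0.5903 -0.3841] circ 0.5909 -0.3851 r 0.0118 n 307 bgr [34. 32. 34.]
wrist bench_rack 0.87 ctr [ 575.5 -319.6] size [ 48.2 180.1] yaw 12.06 z 0.0488 1036
wrist carrier 0.86 ctr [ 426.8 -293.3] size [188.2  48.6] yaw -4.91 z 0.0347 1895
side cap z 0.0982 mean [ 0.5861 -0.3832] circ 0.589 -0.3835 r 0.0131 n 71 bgr [40. 40. 41.]
side cap z 0.0983 mean [ 0.5749 -0.3406] circ 0.576 -0.3405 r 0.0112 n 74 bgr [141.  88.  38.]
side cap z 0.1158 mean [ 0.5558 -0.2533] circ 0.5576 -0.254 r 0.0113 n 162 bgr [54. 55. 55.]
side cap z 0.0983 mean [ 0.5675 -0.2963] circ 0.5693 -0.2966 r 0.0118 n 80 bgr [143.  94.  47.]
side cap z 0.115 mean [ 0.4948 -0.1859] circ 0.5065 -0.1703 r 0.0505 n 601 bgr [ 26.  79. 100.]
side bench_rack 0.68 ctr [ 570.2 -317.6] size [ 45.1 176.6] yaw 12.44 z 0.0465 169
side carrier 0.59 ctr [ 421.8 -291.7] size [188.1  49.2] yaw -4.98 z 0.0326 613
```

View pics/c8.png

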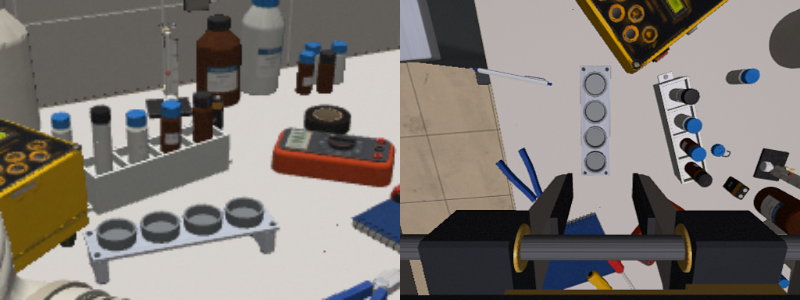

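All four stand upright in the rack, left to right d, b, a, c. Cap tops are at the standing height, the carrier is empty and the arm is clear.

```bash
python3 -c "
from bench import robot
print(robot.sign_off())"
```

```text
the job is handed in; nothing more can be done
None
```

All four samples stand upright on their pocket floors in the bench rack in reverse order (left to right d, b, a, c), and the job was handed in at about 29 s of the 96 s allowed, with the arm clear; no verdict was returned.

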